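# Lay a straightedge against two marking pins and weigh it down

## Robot

A 7-joint arm with a two-finger parallel gripper is mounted at the origin on the work surface. World frame = base frame: x ahead of the robot, y to its left, z up, the work surface at z = 0. Lengths are in m, angles in rad, forces in N, time in s.
With the tool pointing down it reaches from about 0.425 to 1.025 m from the base axis. Payload 9.4 kg.
Tool frame: the origin (TCP) lies on the centre line of the jaws, within the pads' length; the fingertips stand 11 mm ahead of it and the grasp point (between the pads) lies 8 mm behind it; z points along the fingers, y is the line along which they close (so a half turn about z gives the same grasp; the last joint's range is limited). The gripper opens to 93 mm and grips with 3 to 60 N. Pads are 15 mm wide; open, the fingers measure 128 mm over their backs; the gripper's body (75 mm by 188 mm) begins 65 mm behind the grasp point.
Start: joints at [-1.395, 0.599, -0.003, 1.599, 0.002, 0.943, -0.08], TCP at [0.181, 0.702, 0.23] pointing down, gripper open.
Joint ranges: [-2.57, 2.57], [-0.35, 1.97], [-1.29, 1.29], [0.11, 2.56], [-1.05, 4.19], [0.11, 1.86], [-2.63, 2.63]. Speed limits (rad/s): [2.22, 2.22, 3.01, 3.01, 3.14, 3.14, 3.14].

## Interface

Orientations are given as a unit quaternion [x, y, z, w].
In Python, from bench import manip gives the robot as it stands.
- The arm moves only by the shell command python3 -m inch 'ROWS' [FORCE]. ROWS is JSON, a list of rows, each an object with "linear": the shift along the world's x, y, z in mm, a list of three; "rotation": the turn, a rotation vector about the world's x, y, z in degrees, a list of three; "fingers": the opening, from 0 (shut) to 1 (fully open). In form: [{"linear": [x, y, z], "rotation": [ax, ay, az], "fingers": fingers}, ...]. A call has 1 to 12 rows; each row is the pose to reach, as a shift and turn from the pose commanded when the call began; what a row does not reach only later rows make up. A row lasts 1/8 s, in which the tool goes at most 62.5 mm and 10.7 degrees, less where a joint would pass 70% of its speed; a pose out of reach is approached as far as the arm can. A call with a gripper value outside its range is refused whole. The fingers move at their own pace and stop on an object; FORCE is the grip in N (left out, the last holds). Time passes only in rows, so rows that repeat a pose let the fingers close. It gives the time, the measured TCP pose, the force, the opening and the grip force at its end, in the units of the state.
- manip.read_state(): the state, without advancing time (a new reading comes with each control period).
- manip.camera(name): name is "side" or "top" or "wrist"; returns (picture, depth): 420x560x3 uint8, red, green, blue; 420x560 float32, m along the optical axis (not along the pixel's ray), 0 where there is no reading.
- manip.camera_model(name): a dict with "vfov" (degrees; the focal length in pixels is half the picture's height over the tangent of half this angle, whatever the lens; pixels are square), "cx", "cy" (the principal point, pixels), "rvec" (rotation vector, rad) and "tvec" (3), from world to camera coordinates, as OpenCV has them. Camera axes: x right, y down, z forward; pixel columns grow to the right and rows downward; lengths in m; the calibration is good to about 2 mm. The wrist camera is an equidistant fisheye: a pixel r from the principal point sees the ray r / f radians off the axis. A picture is of the moment at which its call begins: read the wrist's pose just before it. camera_model takes no time and is no camera call; for the wrist camera it gives the pose at the moment of the call.
- manip.close_job(): hands the job in; it is judged then, once.
The state is a dict: "t": time; "q": joint angles; "qvel": joint speeds; "joint_efforts": joint torques, N m; "eef_pos": TCP position; "tcp_rot": TCP orientation; "ft_force": force on the tool from outside, world axes, zero at the start; "torque": the same for the moment, N m; "grip_width": finger opening in m; "finger_force": force on a finger pad.
Only numpy, scipy, OpenCV 4.12 (cv2) and the standard library are available. Lean on these libraries where they do the work, as an engineer would, in place of code of your own. Each camera call takes 0.05 s, during which the arm holds its last target. There are 200 camera calls.

## Task

Slide the aluminium straightedge across the plywood board until its far long edge touches both steel pins at once, pressing it gently against both for a moment; the pins are only lightly clamped, so never press hard on them. Then gently stand the steel weight on the straightedge to hold it there, still touching both pins, and leave the other things alone.

Things in the scene. Friction and masses are not known exactly. Their poses are not given: they have to be found in the camera images.
- jig_board: plywood board 360 (x) x 460 (y) x 18 mm thick fixed on the bench; origin at the centre of its underside, so its top face is 18 mm above; its x axis points away from the robot
- straightedge_mid (a point): loose flat aluminium bar on the board, 40 mm wide (its x), 400 long (its y), 10 thick with its thin feet, 0.36 to 0.59 kg; 1.5 to 4 N slides it. A round wooden knob stands on its middle: 30 mm across, top 34 mm above the bar, its lowest 10 mm a narrower neck. This point: centre of the bar, half-way through its thickness (5 mm over the board's top); x points across the bar to the pins
- slot_a: centre of the left (+y) dark slotted steel plate, 74 x 26 mm, flush with the board's top, on its far part; origin on the board's top face. An upright steel pin, 8 mm across, 28 mm tall, is clamped in its slot, somewhere up to 15 mm from this centre along this x axis (away from the robot): unmeasured, found by touch. It stays put under a light push; over 12 N is too hard
- slot_b: centre of the right (-y) dark slotted steel plate, 74 x 26 mm, flush with the board's top, on its far part; origin on the board's top face. An upright steel pin, 8 mm across, 28 mm tall, is clamped in its slot, somewhere up to 15 mm from this centre along this x axis (away from the robot): unmeasured, found by touch. It stays put under a light push; over 12 N is too hard
- weight_mid (a point): loose plain dark steel cylinder, the bench weight, 46 mm across, 60 mm tall, 0.55 to 0.85 kg, standing on the bench to the left or to the right of the board; this point is its centre, half-way up
- offcut: light brown wooden offcut 45 x 100 x 30 mm on the far part of the board; a bystander, origin on its underside or handle
- sanding_block: cork sanding block 45 x 75 x 32 mm on the far part of the board; a bystander, origin on its underside or handle
- varnish_jar: amber glass jar with a metal lid, 60 mm across, 75 mm tall, on the bench beside the board (on the side where the weight is not); a bystander, origin on its underside or handle
- glue_bottle: white bottle, 64 mm across, 170 mm tall, on the bench at the left; a bystander, origin on its underside or handle
- chisel: screwdriver-like tool with a wooden handle, 220 mm long, lying on the bench at the right; a bystander, origin on its underside or handle
- hammer: hammer 270 mm long lying on the bench at the left; a bystander, origin on its underside or handle
- mug: white mug 80 mm across, 90 mm tall, on the bench at the far right; a bystander, origin on its underside or handle
Not all that is in view belongs to the job. Leave any turquoise or yellow look-alike of the part that bears weight_mid alone.

How it is judged:
By the outcome, as a careful person would: the job done as asked, in the order asked, and still so for the second after the job is handed in, with the robot touching nothing.
It also fails if it takes over 72 s, if anything falls off the work surface, if the arm or the gripper's body presses on something with over 40 N, if the wrist force passes 120 N, or if a joint passes its speed limit or range.

## Working session

There is one attempt and no reset: what is moved stays moved. The work goes in short steps, Python scripts to look and compute and a shell command to move; the robot and the scene stay as the last step left them, time stands still between calls to the robot, and variables do not carry over. Pictures are saved under pics/ and viewed, at most 10 in all, crops included, and the job is handed in when it is done.

```bash
ls; mkdir -p pics; cat > h.py <<'E'
import numpy as np, cv2
from bench import manip
def cam(n):
    m=manip.camera_model(n); p,d=manip.camera(n); return p,d,m
def F(m): return 210/np.tan(np.radians(m["vfov"])/2)
def ray(m,u,v,fish=False):
    f=F(m); x,y=(u-m["cx"])/f,(v-m["cy"])/f
    if fish:
        r=np.hypot(x,y); s=np.sin(r)/r if r>1e-9 else 1; c=np.array([x*s,y*s,np.cos(r)])
    else: c=np.array([x,y,1.])
    R=cv2.Rodrigues(np.array(m["rvec"],float))[0]; t=np.array(m["tvec"],float).ravel()
    return -R.T@t, R.T@c
def onz(m,u,v,z,fish=False):
    o,d=ray(m,u,v,fish); return o+d*(z-o[2])/d[2]
E
python3 - <<'E'
from h import *
print({k:np.round(v,3) if not isinstance(v,str) else v for k,v in manip.read_state().items()})
for n in("top","side"):
    p,d,m=cam(n); cv2.imwrite(f"pics/{n}0.png",p[:,:,::-1]); np.savez(f"{n}0.npz",p=p,d=d); print(n,m)
E
```

```text
pics
{'t': np.float64(0.0), 'q': array([-1.395,  0.6  , -0.003,  1.6  ,  0.002,  0.943, -0.08 ]), 'qvel': array([-0.002,  0.002,  0.   ,  0.001,  0.   , -0.001,  0.001]), 'joint_efforts': array([ 0.0000e+00, -7.6506e+01,  1.4980e+00, -2.5236e+01, -5.2000e-02,
        1.7000e-02,  0.0000e+00]), 'eef_pos': array([0.181, 0.701, 0.229]), 'tcp_rot': array([ 0.126,  0.992, -0.001, -0.   ]), 'ft_force': array([ 0.424, -1.009,  0.592]), 'torque': array([-0.022,  0.024,  0.021]), 'finger_force': np.float64(0.0), 'grip_width': np.float64(0.093)}
top {'vfov': 42.084556157267336, 'cx': 275.48692242251144, 'cy': 213.56829067061904, 'rvec': array([ 2.22227394, -2.16150395,  0.0431013 ]), 'tvec': array([0.00799479, 0.57900823, 1.60358771])}
side {'vfov': 47.293945584594326, 'cx': 282.5399126554893, 'cy': 207.9403242844813, 'rvec': array([ 2.43731414, -0.16598303,  0.04801663]), 'tvec': array([-0.56995977,  0.10398355,  1.62440456])}
```

View pics/top0.png

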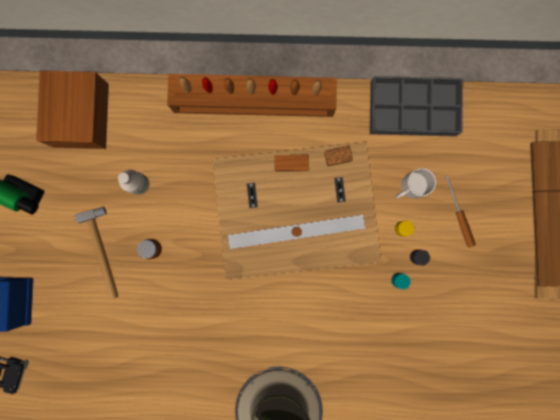

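View pics/side0.png

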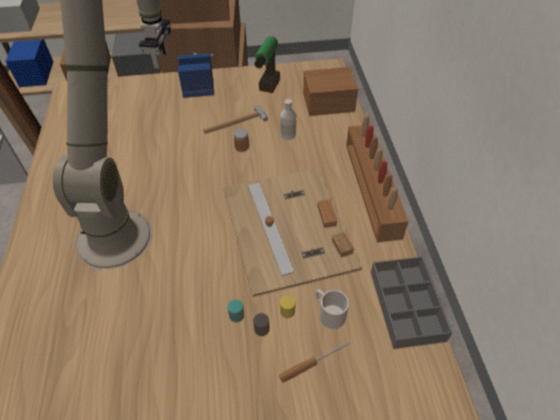

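The top view shows the bar from (228,241) to (365,222) with its knob at (296,231). The slots are at (252,195) and (340,189). The dark weight is at (420,257), between a yellow look-alike at (405,228) and a turquoise one at (401,281). The jar is at (148,249), and the offcut and sanding block are at (292,162) and (338,156).

```bash
python3 - <<'E'
from h import *
z=np.load("top0.npz");p,d=z["p"],z["d"];m=manip.camera_model("top")
hsv=cv2.cvtColor(p,cv2.COLOR_RGB2HSV)
def blob(mask,x0,y0,x1,y1):
    M=np.zeros(mask.shape,np.uint8);M[y0:y1,x0:x1]=mask[y0:y1,x0:x1]
    c=max(cv2.findContours(M,0,2)[0],key=cv2.contourArea);r=cv2.minAreaRect(c);return r
S,V=hsv[...,1],hsv[...,2]
r=blob(((S<60)&(V>140)).astype(np.uint8),215,205,380,262);print("bar",r)
b=cv2.boxPoints(r);w=[onz(m,*q,.028) for q in b];print(np.round(w,3)); print("c",onz(m,*r[0],.028))
dk=(V<90).astype(np.uint8)
for n,box in dict(a=(240,175,265,212),b=(328,170,352,208)).items():
    r=blob(dk,*box);print(n,r,onz(m,*r[0],.018), np.round([onz(m,*q,.018) for q in cv2.boxPoints(r)],3)[:,:2].tolist())
r=blob((V<80).astype(np.uint8),408,245,435,270);print("w",r,onz(m,*r[0],.06))
for n,(u,v) in dict(weight=(420,257),tq=(401,281),ye=(405,228),knob=(296,231),jar=(148,249),mug=(419,182),off=(292,162),sand=(338,156),c1=(216,159),c2=(367,143),c3=(381,262),c4=(228,277)).items():
    o,dr=ray(m,u,v);print(n,np.round(o+dr*d[v,u],3))
E
```

```text
bar ((295.975341796875, 231.3371124267578), (13.60232925415039, 136.23301696777344), 81.38435363769531)
[[ 0.512  0.163  0.028]
 [ 0.582 -0.231  0.028]
 [ 0.543 -0.238  0.028]
 [ 0.472  0.155  0.028]]
c [ 0.52739113 -0.03762323  0.028     ]
a ((251.78048706054688, 195.02439880371094), (22.748897552490234, 7.288480758666992), 83.6598129272461) [0.63143342 0.09575331 0.018     ] [[0.663, 0.111], [0.666, 0.09], [0.599, 0.08], [0.597, 0.102]]
b ((339.4726867675781, 189.26791381835938), (23.1929874420166, 7.419419288635254), 83.2901611328125) [ 0.65557938 -0.16332777  0.018     ] [[0.688, -0.148], [0.691, -0.169], [0.623, -0.179], [0.62, -0.157]]
w ((419.0, 257.0), (14.0, 18.0), 90.0) [ 0.46323206 -0.39048572  0.06      ]
weight [ 0.463 -0.393  0.061]
tq [ 0.393 -0.341  0.055]
ye [ 0.545 -0.35   0.057]
knob [ 0.528 -0.037  0.062]
jar [0.465 0.383 0.076]
mug [ 0.686 -0.403 -0.004]
off [ 0.729 -0.02   0.043]
sand [ 0.749 -0.153  0.051]
c1 [0.735 0.205 0.023]
c2 [ 0.8   -0.245 -0.003]
c3 [ 0.444 -0.293 -0.   ]
c4 [0.388 0.158 0.02 ]
```

```bash
python3 -m inch '[{"linear":[346,-738,0],"rotation":[0,0,-65],"fingers":0.8},{"linear":[346,-738,0],"rotation":[0,0,-65],"fingers":0.8},{"linear":[346,-738,0],"rotation":[0,0,-65],"fingers":0.8},{"linear":[346,-738,0],"rotation":[0,0,-65],"fingers":0.8},{"linear":[346,-738,0],"rotation":[0,0,-65],"fingers":0.8},{"linear":[346,-738,0],"rotation":[0,0,-65],"fingers":0.8},{"linear":[346,-738,0],"rotation":[0,0,-65],"fingers":0.8},{"linear":[346,-738,0],"rotation":[0,0,-65],"fingers":0.8},{"linear":[346,-738,0],"rotation":[0,0,-65],"fingers":0.8},{"linear":[346,-738,0],"rotation":[0,0,-65],"fingers":0.8},{"linear":[346,-738,0],"rotation":[0,0,-65],"fingers":0.8},{"linear":[346,-738,0],"rotation":[0,0,-65],"fingers":0.8}]' 8
python3 -c "
from h import *
print(manip.read_state()['eef_pos'],manip.read_state()['tcp_rot'])"
```

```text
t: 1.6
eef_pos: [0.5003, 0.0211, 0.2296]
tcp_rot: [0.639, 0.769, 0.0, -0.0]
ft_force: [0.8, 0.6, -0.3]
grip_width: 0.0744
finger_force: 0.0
[0.50026005 0.02109608 0.22961229] [ 6.39159489e-01  7.69074210e-01  7.94209555e-05 -2.52931346e-05]
```

```bash
python3 -m inch '[{"linear":[26,-58,0],"rotation":[0,0,0],"fingers":0.8},{"linear":[26,-58,0],"rotation":[0,0,0],"fingers":0.8},{"linear":[26,-58,0],"rotation":[0,0,0],"fingers":0.8},{"linear":[26,-58,0],"rotation":[0,0,0],"fingers":0.8}]'
python3 - <<'E'
from h import *
print(manip.read_state()['ft_force'])
p,d,m=cam("wrist"); cv2.imwrite("pics/w1.png",p[:,:,::-1]); np.savez("w1.npz",p=p,d=d,r=m["rvec"],t=m["tvec"]);print(m)
E
```

```text
t: 2.1
eef_pos: [0.5252, -0.0335, 0.2294]
tcp_rot: [0.638, 0.77, -0.0, -0.0]
ft_force: [0.2, 0.0, -0.1]
grip_width: 0.0747
finger_force: 0.0
[ 0.19069682  0.01909435 -0.14251434]
{'vfov': 65.70646984690485, 'cx': 276.002491548162, 'cy': 213.92193884356956, 'rvec': array([-2.82561915, -0.26468197, -0.03868006]), 'tvec': array([-0.50878069, -0.16081332,  0.35351419])}
```

View pics/w1.png

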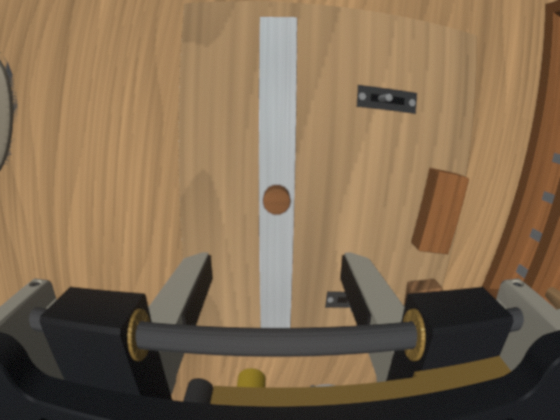

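The wrist view shows the knob top at (277,200). The bar runs from (278,17) down past (275,325). Slot a is at (387,98) with its pin near (389,98), and slot b is half hidden at (335,299).

```bash
python3 - <<'E'
from h import *
z=np.load("w1.npz");p=z["p"];m=manip.camera_model("wrist");m["rvec"],m["tvec"]=z["r"],z["t"]
hsv=cv2.cvtColor(p,cv2.COLOR_RGB2HSV);H,S,V=cv2.split(hsv)
k=((S>110)&(V<190)).astype(np.uint8);M=np.zeros_like(k);M[180:220,255:300]=k[180:220,255:300]
c=max(cv2.findContours(M,0,2)[0],key=cv2.contourArea);e=cv2.minEnclosingCircle(c);print(e,"knob",onz(m,*e[0],.062,1))
pts=[]
for y in list(range(30,175,5))+list(range(225,310,5)):
    x=np.where(S[y,240:320]<50)[0]+240; pts.append([onz(m,x.min(),y,.028,1)[:2],onz(m,x.max()+1,y,.028,1)[:2]])
pts=np.array(pts)
for i in(0,1):
    l=cv2.fitLine(pts[:,i].astype(np.float32),2,0,.001,.001).ravel(); print(l, "yaw",np.degrees(np.arctan(-l[0]/l[1])))
print("width",np.linalg.norm(pts[:,0]-pts[:,1],axis=1).mean())
print("top end",onz(m,278,17,.028,1))
for n,q in dict(slota=(387,98),pina=(389,98)).items(): print(n,onz(m,*q,.018,1))
cv2.imwrite("pics/w1c.png",cv2.resize(np.hstack([p[70:130,340:440],p[270:330,290:390]])[:,:,::-1],None,fx=4,fy=4,interpolation=2))
E
```

```text
((276.0789489746094, 199.23684692382812), 13.399201393127441) knob [ 0.52479366 -0.03633962  0.062     ]
[ 0.17690401 -0.98422813  0.50030065 -0.01031546] yaw 10.189478
[ 0.17690165 -0.98422855  0.54014105 -0.00275124] yaw 10.189342
width 0.040552113555614826
top end [0.490353   0.15704781 0.028     ]
slota [0.6294714  0.09526867 0.018     ]
pina [0.63187049 0.09592296 0.018     ]
```

View pics/w1c.png

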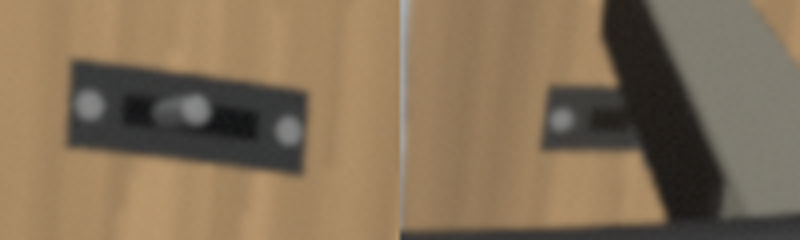

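Pin a's top is near (389,98) and its base near (382,98), so pin a sits about 6 mm nearer the robot than its slot's centre. Next I go down over the knob and close lightly.

```bash
python3 -m inch '[{"linear":[0,-3,-60],"rotation":[0,0,0],"fingers":0.7},{"linear":[0,-3,-110],"rotation":[0,0,0],"fingers":0.6},{"linear":[0,-3,-150],"rotation":[0,0,0],"fingers":0.5},{"linear":[0,-3,-177],"rotation":[0,0,0],"fingers":0.45},{"linear":[0,-3,-177],"rotation":[0,0,0],"fingers":0.2},{"linear":[0,-3,-177],"rotation":[0,0,0],"fingers":0.2},{"linear":[0,-3,-177],"rotation":[0,0,0],"fingers":0.2},{"linear":[0,-3,-177],"rotation":[0,0,0],"fingers":0.2}]' 5
```

```text
t: 3.15
eef_pos: [0.5259, -0.0379, 0.0534]
tcp_rot: [0.639, 0.769, 0.0, 0.0]
ft_force: [-0.0, 0.1, -3.6]
grip_width: 0.0296
finger_force: 5.0
```

```bash
python3 -m inch '[{"linear":[5,1,0],"rotation":[0,0,0],"fingers":0.2},{"linear":[12,2,0],"rotation":[0,0,0],"fingers":0.2},{"linear":[19,3,0],"rotation":[0,0,0],"fingers":0.2},{"linear":[26,4.5,0],"rotation":[0,0,0],"fingers":0.2},{"linear":[33,6,0],"rotation":[0,0,0],"fingers":0.2},{"linear":[40,7,0],"rotation":[0,0,0],"fingers":0.2},{"linear":[45,8,0],"rotation":[0,0,0],"fingers":0.2},{"linear":[49,8.6,0],"rotation":[0,0,0],"fingers":0.2},{"linear":[51,9,0],"rotation":[0,0,0],"fingers":0.2}]'
python3 - <<'E'
from h import *
print(manip.read_state()['ft_force'],manip.read_state()['torque'])
for n in ("top","wrist"):
    p,d,m=cam(n); cv2.imwrite(f"pics/{n}2.png",p[:,:,::-1]); np.savez(f"{n}2.npz",p=p,d=d,r=m["rvec"],t=m["tvec"])
cv2.imwrite("pics/c2.png",np.hstack([cv2.resize(np.load("top2.npz")["p"][140:290,200:400],(560,420)) ,p[:,320:560]])[:,:,::-1])
E
```

```text
t: 4.28
eef_pos: [0.5757, -0.0294, 0.0529]
tcp_rot: [0.639, 0.769, -0.001, -0.001]
ft_force: [-6.8, -1.4, 7.3]
grip_width: 0.03
finger_force: 5.0
[-6.780562   -1.36916829  7.25213993] [-0.41491538  1.63382726 -0.01437634]
```

View pics/c2.png

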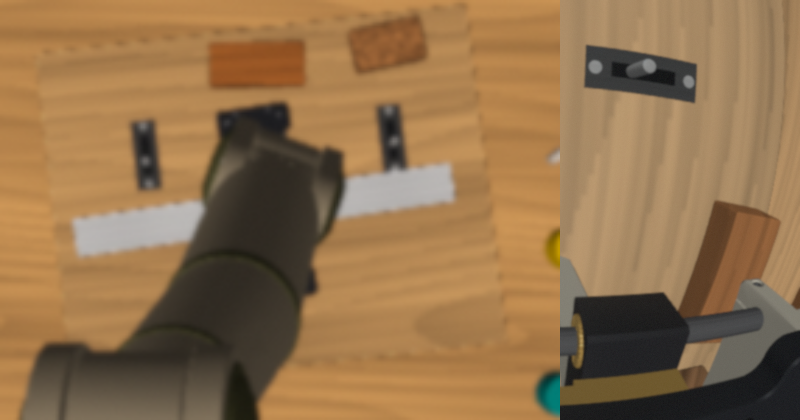

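In the crop the bar is still clear of both pins. The pins appear as bright dots at (145,160) and (400,143), which are top-view pixels (251.8,197.1) and (342.9,191.1). The wrist pushes down with 7 N, so I'll relieve that.

```bash
python3 -m inch '[{"linear":[0,0,0.5],"rotation":[0,0,0],"fingers":0.2},{"linear":[0,0,1],"rotation":[0,0,0],"fingers":0.2},{"linear":[0,0,1],"rotation":[0,0,0],"fingers":0.2}]'
python3 - <<'E'
from h import *
m=manip.camera_model("top");z=np.load("top2.npz");p=z["p"]
g=cv2.cvtColor(p,cv2.COLOR_RGB2GRAY)
print(g[180:206,246:258].max(1),g[176:205,336:349].max(1))
A=onz(m,251.8,197.1,.046);B=onz(m,342.9,191.1,.046);print(A,B,"yaw",np.degrees(np.arctan2(B[0]-A[0],A[1]-B[1])))
w=np.load("w1.npz");mw=manip.camera_model("wrist");mw["rvec"],mw["tvec"]=w["r"],w["t"];print("A wrist top",onz(mw,389.2,97.5,.046,1),"base",onz(mw,382,98,.018,1))
S=cv2.cvtColor(p,cv2.COLOR_RGB2HSV)[...,1];V=p.max(2)
pt=[]
for u in list(range(230,250,2))+list(range(324,360,2)):
    y=np.where((S[195:240,u]<60)&(V[195:240,u]>140))[0]+195; pt.append(onz(m,u,y.min(),.028)[:2])
l=cv2.fitLine(np.float32(pt),2,0,.001,.001).ravel();print(l,"yaw",np.degrees(np.arctan(-l[0]/l[1])))
n=np.array([-l[1],l[0]]);n*=np.sign(n[0])
for q in(A,B):print("gap",(q[:2]-l[2:])@n-.004)
print(manip.read_state()['ft_force'])
E
```

```text
t: 4.75
eef_pos: [0.5771, -0.029, 0.0535]
tcp_rot: [0.639, 0.769, 0.0, 0.0]
ft_force: [-0.4, -0.6, -4.2]
grip_width: 0.03
finger_force: 5.0
[142 140 138 139 143 148 152 148 141 137 136 135 136 137 141 143 148 150
 148 144 143 143 140 142 147 149] [135 138 141 141 136 133 138 146 151 153 152 151 151 152 151 146 143 144
 148 150 150 151 149 157 175 182 181 180 179]
[0.62309376 0.09398371 0.046     ] [ 0.64780032 -0.17043034  0.046     ] yaw 5.3381567860478505
A wrist top [0.62261913 0.09284917 0.046     ] base [0.62351379 0.09365908 0.018     ]
[ 0.17549916 -0.9844796   0.6008192  -0.06095053] yaw 10.107707
gap 0.04511970311491359
gap 0.023038370828823755
[-0.43614471 -0.61640583 -4.20692873]
```

```bash
python3 -m inch '[{"linear":[2,0.3,-0.3],"rotation":[0,0,0],"fingers":0.2},{"linear":[5,0.8,-0.3],"rotation":[0,0,-0.7],"fingers":0.2},{"linear":[8,1.2,-0.3],"rotation":[0,0,-1.4],"fingers":0.2},{"linear":[11,1.6,-0.3],"rotation":[0,0,-2.1],"fingers":0.2},{"linear":[14,2,-0.3],"rotation":[0,0,-2.8],"fingers":0.2},{"linear":[17,2.3,-0.3],"rotation":[0,0,-3.5],"fingers":0.2},{"linear":[20,2.6,-0.3],"rotation":[0,0,-4.2],"fingers":0.2},{"linear":[23,2.9,-0.3],"rotation":[0,0,-4.8],"fingers":0.2},{"linear":[24,3,-0.3],"rotation":[0,0,-4.8],"fingers":0.2}]'
python3 - <<'E'
from h import *
print(manip.read_state()['ft_force'],manip.read_state()['torque'])
p,d,m=cam("top");np.savez("top3.npz",p=p)
S=cv2.cvtColor(p,cv2.COLOR_RGB2HSV)[...,1];V=p.max(2)
pt=[]
for u in list(range(230,250,2))+list(range(326,360,2)):
    y=np.where((S[195:240,u]<60)&(V[195:240,u]>140))[0]+195
    if len(y): pt.append(onz(m,u,y.min(),.028)[:2])
l=cv2.fitLine(np.float32(pt),2,0,.001,.001).ravel();print(l,"yaw",np.degrees(np.arctan(-l[0]/l[1])))
n=np.array([-l[1],l[0]]);n*=np.sign(n[0])
for q in((.623,.094),(.648,-.169)):print("gap",(np.array(q)-l[2:])@n-.004)
E
```

```text
t: 5.88
eef_pos: [0.6009, -0.0261, 0.0533]
tcp_rot: [0.671, 0.741, 0.0, 0.0]
ft_force: [0.3, 0.0, -5.4]
grip_width: 0.0299
finger_force: 5.0
[ 0.27054661  0.00705352 -5.41192345] [-0.00699011  0.07648949 -0.06479257]
[ 0.09216189 -0.99574405  0.6233854  -0.058205  ] yaw 5.287991
gap 0.009643711792658357
gap 0.010298734950254964
```

Both gaps are about 10 mm and the bar's yaw matches the pin line. The bar is being lifted a little, so I lower 0.4 mm and advance.

```bash
python3 -m inch '[{"linear":[0,0,-0.4],"rotation":[0,0,0],"fingers":0.2},{"linear":[1,0.1,-0.4],"rotation":[0,0,0],"fingers":0.2},{"linear":[2.5,0.2,-0.4],"rotation":[0,0,0],"fingers":0.2},{"linear":[4,0.4,-0.4],"rotation":[0,0,0],"fingers":0.2},{"linear":[5.5,0.5,-0.4],"rotation":[0,0,0],"fingers":0.2},{"linear":[6,0.6,-0.4],"rotation":[0,0,0],"fingers":0.2}]'; python3 -m inch '[{"linear":[0.5,0,0],"rotation":[0,0,0],"fingers":0.2},{"linear":[1,0.1,0],"rotation":[0,0,0],"fingers":0.2}]'
```

```text
t: 6.68
eef_pos: [0.6067, -0.0255, 0.0529]
tcp_rot: [0.671, 0.741, -0.0, -0.0]
ft_force: [-2.0, -0.4, -0.1]
grip_width: 0.0301
finger_force: 5.0
t: 6.92
eef_pos: [0.6076, -0.0255, 0.053]
tcp_rot: [0.671, 0.741, -0.0, -0.0]
ft_force: [-2.6, -1.3, -0.3]
grip_width: 0.0296
finger_force: 5.0
```

Sliding friction is about 2–2.6 N with the vertical load near zero. Now small steps, watching force and moment.

```bash
t(){ python3 -c "
from bench import manip as m;s=m.read_state();print('T',[round(float(x),3) for x in s['torque']])"; }; python3 -m inch '[{"linear":[0.5,0,0],"rotation":[0,0,0],"fingers":0.2},{"linear":[1,0.1,0],"rotation":[0,0,0],"fingers":0.2}]'; t
python3 -m inch '[{"linear":[0.4,0,0],"rotation":[0,0,0],"fingers":0.2},{"linear":[0.6,0,0],"rotation":[0,0,0],"fingers":0.2}]';t
```

```text
t: 7.18
eef_pos: [0.6086, -0.0253, 0.0529]
tcp_rot: [0.671, 0.741, -0.0, -0.0]
ft_force: [-2.6, -1.0, 1.2]
grip_width: 0.0295
finger_force: 5.0
T [-0.121, 0.659, 0.015]
t: 7.42
eef_pos: [0.6092, -0.0253, 0.0529]
tcp_rot: [0.671, 0.742, -0.0, -0.0]
ft_force: [-3.4, -1.1, 0.5]
grip_width: 0.0299
finger_force: 5.0
T [-0.128, 0.812, -0.02]
```

```bash
python3 - <<'E'
from h import *
p,d,m=cam("top");np.savez("top4.npz",p=p)
S=cv2.cvtColor(p,cv2.COLOR_RGB2HSV)[...,1];V=p.max(2)
pt=[]
for u in list(range(230,250,2))+list(range(326,360,2)):
    y=np.where((S[195:240,u]<60)&(V[195:240,u]>140))[0]+195
    if len(y): pt.append(onz(m,u,y.min(),.028)[:2])
l=cv2.fitLine(np.float32(pt),2,0,.001,.001).ravel();print("yaw",np.degrees(np.arctan(-l[0]/l[1])))
n=np.array([-l[1],l[0]]);n*=np.sign(n[0])
for q in((.623,.094),(.648,-.169)):print("gap",(np.array(q)-l[2:])@n-.004)
E
```

```text
yaw 4.505559
gap 0.0020091588598622227
gap 0.0062717210155858166
```

```bash
python3 - <<'E'
from h import *
p=np.load("top4.npz")["p"];a=p[170:240,220:275];b=p[170:240,315:370]
w,d,m=cam("wrist")
r=lambda x:cv2.resize(x,(385,490),interpolation=2)
cv2.imwrite("pics/c4.png",np.hstack([r(a),r(b)])[:,:,::-1]); cv2.imwrite("pics/w4.png",w[:,:,::-1])
E
```

```text
(no output)
```

View pics/c4.png

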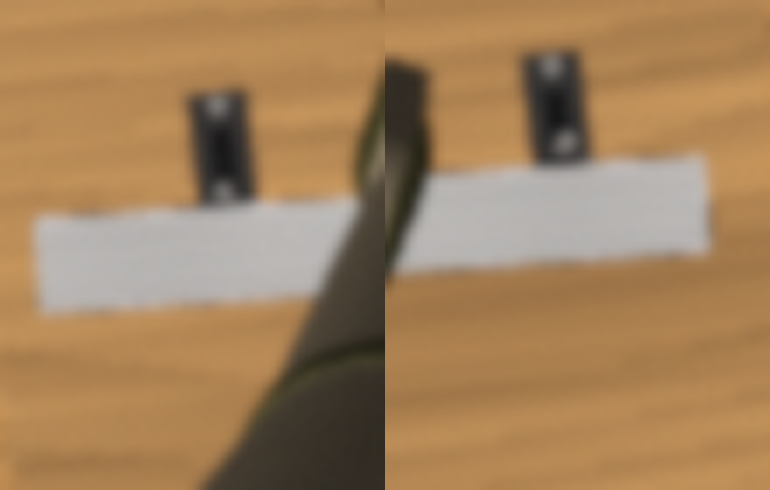

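In the crops, pin a (222,190) is almost on the bar's edge (208). Pin b (565,140) is slightly farther from the edge (163). I continue in half-millimetre steps.

```bash
t(){ python3 -c "
from bench import manip as m;s=m.read_state();print('T',[round(float(x),3) for x in s['torque']])"; }; python3 -m inch '[{"linear":[0.3,0,0],"rotation":[0,0,0],"fingers":0.2},{"linear":[0.5,0,0],"rotation":[0,0,0],"fingers":0.2}]'; t
python3 -m inch '[{"linear":[0.3,0,0],"rotation":[0,0,0],"fingers":0.2},{"linear":[0.5,0,0],"rotation":[0,0,0],"fingers":0.2}]';t
```

```text
t: 7.78
eef_pos: [0.6098, -0.0253, 0.053]
tcp_rot: [0.671, 0.741, -0.0, -0.0]
ft_force: [-2.7, 0.3, 1.5]
grip_width: 0.0298
finger_force: 5.0
T [-0.086, 0.856, -0.03]
t: 8.02
eef_pos: [0.6099, -0.0253, 0.0529]
tcp_rot: [0.671, 0.741, -0.0, -0.0]
ft_force: [-4.6, -0.3, 3.5]
grip_width: 0.03
finger_force: 5.0
T [-0.04, 1.3, -0.037]
```

```bash
t(){ python3 -c "
from bench import manip as m;s=m.read_state();print('T',[round(float(x),3) for x in s['torque']])"; }; python3 -m inch '[{"linear":[0.4,0,0.1],"rotation":[0,0,0],"fingers":0.2},{"linear":[0.4,0,0.1],"rotation":[0,0,0],"fingers":0.2}]'; t
python3 -m inch '[{"linear":[0.4,0,0.1],"rotation":[0,0,0],"fingers":0.2},{"linear":[0.4,0,0.1],"rotation":[0,0,0],"fingers":0.2}]'; t
```

```text
t: 8.28
eef_pos: [0.6105, -0.0254, 0.053]
tcp_rot: [0.671, 0.742, -0.0, -0.0]
ft_force: [-4.7, -0.9, 1.3]
grip_width: 0.03
finger_force: 5.0
T [-0.119, 1.219, 0.006]
t: 8.52
eef_pos: [0.6116, -0.0255, 0.053]
tcp_rot: [0.671, 0.741, 0.0, 0.0]
ft_force: [-1.4, -1.1, -1.0]
grip_width: 0.0302
finger_force: 5.0
T [-0.317, 0.573, 0.055]
```

```bash
t(){ python3 -c "
from bench import manip as m;s=m.read_state();print('T',[round(float(x),3) for x in s['torque']])"; }; python3 -m inch '[{"linear":[0.2,0,0],"rotation":[0,0,0],"fingers":0.2},{"linear":[0.4,0,0],"rotation":[0,0,0],"fingers":0.2}]'|egrep 'eef|ft'; t
python3 -m inch '[{"linear":[0.2,0,0],"rotation":[0,0,0],"fingers":0.2},{"linear":[0.4,0,0],"rotation":[0,0,0],"fingers":0.2}]'|egrep 'eef|ft'; t
python3 - <<'E'
from h import *
p,d,m=cam("top");np.savez("top5.npz",p=p)
S=cv2.cvtColor(p,cv2.COLOR_RGB2HSV)[...,1];V=p.max(2)
pt=[]
g=p.astype(float)
B=(V*1.0-1.5*S)
for u in list(range(230,248,1))+list(range(328,360,1)):
    if abs(u-252)<6 or abs(u-341)<6: continue
    c=(S[190:225,u]).astype(float)      # saturation falls onto bar; subpixel half crossing
    hi=np.median(c[:6]);lo=np.median(np.sort(c)[:8]);h=(hi+lo)/2;i=np.where(c<h)[0][0]
    pt.append(onz(m,u,190+i-(h-c[i])/(c[i-1]-c[i]),.028)[:2])
l=cv2.fitLine(np.float32(pt),2,0,.001,.001).ravel();print("yaw",np.degrees(np.arctan(-l[0]/l[1])))
n=np.array([-l[1],l[0]]);n*=np.sign(n[0])
for q in((.623,.094),(.648,-.169)):print("gap",(np.array(q)-l[2:])@n-.004)
E
```

```text
eef_pos: [0.6116, -0.0255, 0.0531]
ft_force: [-2.4, -1.3, -2.0]
T [-0.342, 0.709, 0.065]
eef_pos: [0.6117, -0.0255, 0.0531]
ft_force: [-4.0, -1.7, -1.2]
T [-0.445, 0.933, 0.105]
yaw 5.114231
gap -0.0007070471332820297
gap 0.0007491602911202273
```

```bash
t(){ python3 -c "
from bench import manip as m;s=m.read_state();print('T',[round(float(x),3) for x in s['torque']])"; }; python3 -m inch '[{"linear":[0.2,0,0],"rotation":[0,0,0],"fingers":0.2},{"linear":[0.3,0,0],"rotation":[0,0,0],"fingers":0.2}]'|egrep 'eef|ft'; t
python3 -m inch '[{"linear":[0.2,0,0],"rotation":[0,0,0],"fingers":0.2},{"linear":[0.3,0,0],"rotation":[0,0,0],"fingers":0.2}]'|egrep 'eef|ft'; t
```

```text
eef_pos: [0.6118, -0.0255, 0.0531]
ft_force: [-4.7, -2.8, -0.1]
T [-0.505, 1.258, 0.004]
eef_pos: [0.6118, -0.0255, 0.0531]
ft_force: [-6.1, -2.1, 0.4]
T [-0.585, 1.471, 0.037]
```

```bash
t(){ python3 -c "
from bench import manip as m;s=m.read_state();print('T',[round(float(x),3) for x in s['torque']])"; }; python3 -m inch '[{"linear":[0.2,-0.1,0],"rotation":[0,0,0],"fingers":0.2},{"linear":[0.4,-0.1,0],"rotation":[0,0,0],"fingers":0.2},{"linear":[0.4,-0.1,0],"rotation":[0,0,0],"fingers":0.2},{"linear":[0.4,-0.1,0],"rotation":[0,0,0],"fingers":0.2},{"linear":[0.4,-0.1,0],"rotation":[0,0,0],"fingers":0.2}]'|egrep 'eef|ft'; t
python3 - <<'E'
from h import *
p,d,m=cam("top")
S=cv2.cvtColor(p,cv2.COLOR_RGB2HSV)[...,1]
pt=[]
for u in list(range(230,246))+list(range(348,360)):
    c=(S[190:225,u]).astype(float);hi=np.median(c[:6]);lo=np.median(np.sort(c)[:8]);h=(hi+lo)/2;i=np.where(c<h)[0][0]
    pt.append(onz(m,u,190+i-(h-c[i])/(c[i-1]-c[i]),.028)[:2])
l=cv2.fitLine(np.float32(pt),2,0,.001,.001).ravel();print("yaw",np.degrees(np.arctan(-l[0]/l[1])))
n=np.array([-l[1],l[0]]);n*=np.sign(n[0])
for q in((.623,.094),(.648,-.169)):print("gap",(np.array(q)-l[2:])@n-.004)
a=p[170:240,220:275];b=p[170:240,315:370];r=lambda x:cv2.resize(x,(385,490),interpolation=2)
cv2.imwrite("pics/c6.png",np.hstack([r(a),r(b)])[:,:,::-1])
E
```

```text
eef_pos: [0.6118, -0.0255, 0.0531]
ft_force: [-6.4, -1.7, 2.2]
T [-0.485, 1.671, 0.024]
yaw 4.8485503
gap -0.0003936003085585481
gap 0.002287597833910404
```

View pics/c6.png

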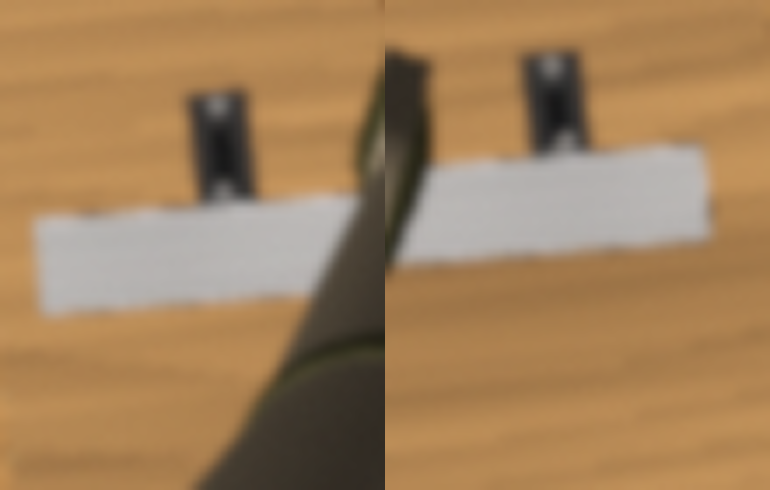

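Both crops now show the pins the same 13 px from the edge (a: 190 against 203, b: 140 against 153). The TCP stays fixed while the push rises to 6.4 N, so both pins are seated. I release while still leaning slightly forward, then rise.

```bash
python3 -m inch '[{"linear":[0,0,0],"rotation":[0,0,0],"fingers":0.36},{"linear":[-0.5,0,0],"rotation":[0,0,0],"fingers":0.45},{"linear":[-1,0,0],"rotation":[0,0,0],"fingers":0.6},{"linear":[-1,0,0],"rotation":[0,0,0],"fingers":0.7},{"linear":[-1,0,0],"rotation":[0,0,0],"fingers":0.7},{"linear":[-1,0,20],"rotation":[0,0,0],"fingers":0.7},{"linear":[-1,0,60],"rotation":[0,0,0],"fingers":0.7},{"linear":[-1,0,110],"rotation":[0,0,0],"fingers":0.8},{"linear":[-1,0,140],"rotation":[0,0,0],"fingers":0.8},{"linear":[-1,0,140],"rotation":[0,0,0],"fingers":0.8}]'
python3 - <<'E'
from h import *
p,d,m=cam("wrist"); cv2.imwrite("pics/w7.png",p[:,:,::-1]);np.savez("w7.npz",p=p,r=m["rvec"],t=m["tvec"])
E
```

```text
t: 11.5
eef_pos: [0.6132, -0.0255, 0.1955]
tcp_rot: [0.671, 0.741, 0.002, 0.002]
ft_force: [-0.4, -0.3, -0.3]
grip_width: 0.0741
finger_force: 0.0
```

View pics/w7.png

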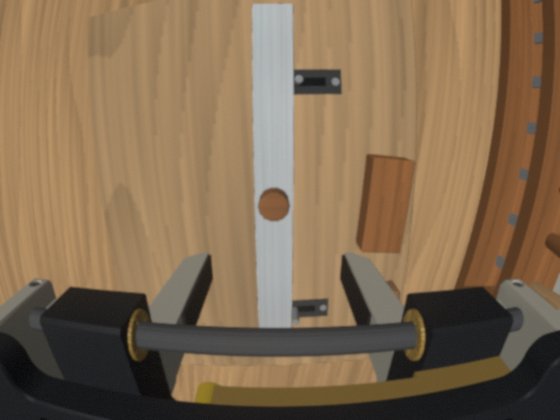

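Both pins sit against the far edge in the wrist view, a at (299,80) and b at (297,313), with the knob at (274,204). Next I go above the weight.

```bash
python3 - <<'E'
from h import *
z=np.load("w7.npz");p=z["p"];m=manip.camera_model("wrist");m["rvec"],m["tvec"]=z["r"],z["t"]
S=cv2.cvtColor(p,cv2.COLOR_RGB2HSV)[...,1];pts=[]
for y in list(range(20,60,3))+list(range(105,180,4))+list(range(230,290,4)):
    x=np.where(S[y,235:315]<50)[0]+235;pts.append([onz(m,x.min(),y,.028,1)[:2],onz(m,x.max()+1,y,.028,1)[:2]])
pts=np.array(pts);L=[cv2.fitLine(pts[:,i].astype(np.float32),2,0,.001,.001).ravel() for i in(0,1)]
print([np.degrees(np.arctan(-l[0]/l[1])) for l in L],np.linalg.norm(pts[:,0]-pts[:,1],axis=1).mean())
k=onz(m,274,204,.062,1);c=(L[0]+L[1])/2;d=c[:2];s=(k[:2]-c[2:])@d;kc=c[2:]+s*d
print("knob",k,"on line",kc,"place",kc+d*np.sign(-d[1])*.075)
E
python3 -m inch '[{"linear":[-150,-364,0],"rotation":[0,0,0],"fingers":0.8},{"linear":[-150,-364,0],"rotation":[0,0,0],"fingers":0.8},{"linear":[-150,-364,0],"rotation":[0,0,0],"fingers":0.8},{"linear":[-150,-364,0],"rotation":[0,0,0],"fingers":0.8},{"linear":[-150,-364,0],"rotation":[0,0,0],"fingers":0.8},{"linear":[-150,-364,0],"rotation":[0,0,0],"fingers":0.8},{"linear":[-150,-364,0],"rotation":[0,0,0],"fingers":0.8},{"linear":[-150,-364,0],"rotation":[0,0,0],"fingers":0.8},{"linear":[-150,-364,0],"rotation":[0,0,0],"fingers":0.8}]'
python3 - <<'E'
from h import *
p,d,m=cam("wrist"); cv2.imwrite("pics/w8.png",p[:,:,::-1]);np.savez("w8.npz",p=p,r=m["rvec"],t=m["tvec"])
p,d,m=cam("top")
S=cv2.cvtColor(p,cv2.COLOR_RGB2HSV)[...,1]
pt=[]
for u in list(range(230,246))+list(range(262,332))+list(range(348,360)):
    c=(S[190:225,u]).astype(float);hi=np.median(c[:6]);lo=np.median(np.sort(c)[:8]);h=(hi+lo)/2;i=np.where(c<h)[0][0]
    pt.append(onz(m,u,190+i-(h-c[i])/(c[i-1]-c[i]),.028)[:2])
l=cv2.fitLine(np.float32(pt),2,0,.001,.001).ravel();print("yaw",np.degrees(np.arctan(-l[0]/l[1])))
n=np.array([-l[1],l[0]]);n*=np.sign(n[0])
for q in((.623,.094),(.648,-.169)):print("gap",(np.array(q)-l[2:])@n-.004)
E
```

```text
[np.float32(6.084931), np.float32(6.1647344)] 0.040513706896051736
knob [ 0.61104344 -0.02409245  0.062     ] on line [ 0.6108801  -0.02410995] place [ 0.61888223 -0.09868182]
t: 12.68
eef_pos: [0.4629, -0.3872, 0.1923]
tcp_rot: [0.67, 0.742, 0.0, -0.001]
ft_force: [0.9, 0.3, -0.4]
grip_width: 0.0745
finger_force: 0.0
yaw 5.1705804
gap -0.0022321307725517597
gap -0.0010357410899607769
```

View pics/w8.png

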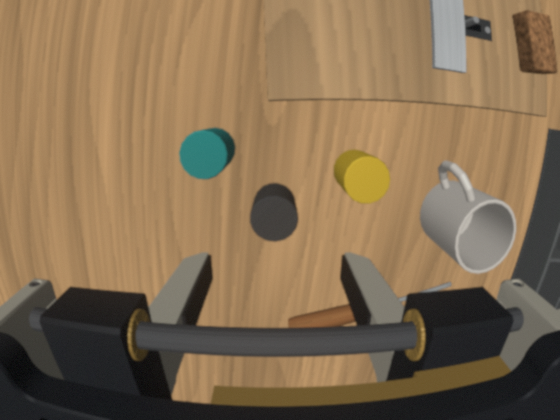

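The weight's top is centred near (273,216). The turquoise (206,154) and yellow (366,178) cylinders are to either side, and the chisel handle is at (320,316).

```bash
python3 - <<'E'
from h import *
z=np.load("w8.npz");p=z["p"];m=manip.camera_model("wrist");m["rvec"],m["tvec"]=z["r"],z["t"]
g=p.max(2);M=np.zeros(g.shape,np.uint8);M[175:246,240:305]=(g[175:246,240:305]<85)
c=max(cv2.findContours(M,0,2)[0],key=cv2.contourArea);print(cv2.boundingRect(c))
x,y,w,h=cv2.boundingRect(c)
q=c[:,0][c[:,0,1]>y+h-22]  # lower arc belongs to the top face
A=np.c_[2*q,np.ones(len(q))];s=np.linalg.lstsq(A,(q**2).sum(1),rcond=None)[0];r=np.sqrt(s[2]+s[0]**2+s[1]**2);print(s[:2],r)
P=onz(m,s[0]+.5,s[1]+.5,.06,1);print("W",P,"diam",2*np.linalg.norm(onz(m,s[0]+r,s[1],.06,1)-onz(m,s[0],s[1],.06,1)))
print("tq",onz(m,206,156,.055,1),"ye",onz(m,366,178,.055,1),"chisel",onz(m,292,323,.012,1),onz(m,345,316,.012,1))
E
```

```text
(251, 184, 46, 56)
[273.57486348 216.33548764] 23.062768332592537
W [ 0.46131866 -0.39766037  0.06      ] diam 0.04291743459997996
tq [ 0.39344298 -0.34749285  0.055     ] ye [ 0.54334993 -0.35236575  0.055     ] chisel [ 0.49923095 -0.55115347  0.012     ] [ 0.56520286 -0.53544456  0.012     ]
```

```bash
python3 -m inch '[{"linear":[-1,-8,-40],"rotation":[0,0,0],"fingers":0.72},{"linear":[-1,-8,-80],"rotation":[0,0,0],"fingers":0.72},{"linear":[-1,-8,-115],"rotation":[0,0,0],"fingers":0.72},{"linear":[-1,-8,-140],"rotation":[0,0,0],"fingers":0.72},{"linear":[-1,-8,-152],"rotation":[0,0,0],"fingers":0.72},{"linear":[-1,-8,-152],"rotation":[0,0,0],"fingers":0.72},{"linear":[-1,-8,-152],"rotation":[0,0,0],"fingers":0.3},{"linear":[-1,-8,-152],"rotation":[0,0,0],"fingers":0.3},{"linear":[-1,-8,-152],"rotation":[0,0,0],"fingers":0.3},{"linear":[-1,-8,-152],"rotation":[0,0,0],"fingers":0.3}]' 30
python3 -m inch '[{"linear":[0,0,10],"rotation":[0,0,0],"fingers":0.3},{"linear":[0,0,40],"rotation":[0,0,0],"fingers":0.3},{"linear":[0,0,80],"rotation":[0,0,0],"fingers":0.3},{"linear":[0,0,120],"rotation":[0,0,0],"fingers":0.3},{"linear":[0,0,120],"rotation":[0,0,0],"fingers":0.3}]'
```

```text
t: 14.02
eef_pos: [0.4615, -0.3977, 0.042]
tcp_rot: [0.671, 0.742, 0.0, 0.001]
ft_force: [0.5, 1.5, 7.3]
grip_width: 0.0453
finger_force: 30.0
t: 14.65
eef_pos: [0.4616, -0.3983, 0.1637]
tcp_rot: [0.671, 0.741, 0.0, 0.002]
ft_force: [0.6, -1.1, -6.2]
grip_width: 0.045
finger_force: 30.0
```

```bash
python3 -m inch '[{"linear":[40,80,0],"rotation":[0,0,0],"fingers":0.3},{"linear":[80,130,0],"rotation":[0,0,0],"fingers":0.3},{"linear":[110,180,0],"rotation":[0,0,0],"fingers":0.3},{"linear":[130,230,0],"rotation":[0,0,0],"fingers":0.3},{"linear":[150,280,0],"rotation":[0,0,0],"fingers":0.3},{"linear":[156.5,300,0],"rotation":[0,0,0],"fingers":0.3},{"linear":[156.5,308,0],"rotation":[0,0,0],"fingers":0.3},{"linear":[156.5,308,0],"rotation":[0,0,0],"fingers":0.3},{"linear":[156.5,308,0],"rotation":[0,0,0],"fingers":0.3},{"linear":[156.5,308,0],"rotation":[0,0,0],"fingers":0.3},{"linear":[156.5,308,0],"rotation":[0,0,0],"fingers":0.3}]'
python3 -m inch '[{"linear":[0,0,-25],"rotation":[0,0,0],"fingers":0.3},{"linear":[0,0,-50],"rotation":[0,0,0],"fingers":0.3},{"linear":[0,0,-68],"rotation":[0,0,0],"fingers":0.3},{"linear":[0,0,-76],"rotation":[0,0,0],"fingers":0.3},{"linear":[0,0,-80],"rotation":[0,0,0],"fingers":0.3},{"linear":[0,0,-80],"rotation":[0,0,0],"fingers":0.3},{"linear":[0,0,-80],"rotation":[0,0,0],"fingers":0.3},{"linear":[0,0,-80],"rotation":[0,0,0],"fingers":0.3}]'
python3 - <<'E'
from h import *
p,d,m=cam("wrist");np.savez("w9.npz",p=p)
q,d,m=cam("side"); 
cv2.imwrite("pics/c9.png",np.hstack([cv2.resize(p,(400,300)),cv2.resize(q[160:310,200:400],(400,300))])[:,:,::-1])
E
```

```text
t: 16.02
eef_pos: [0.6172, -0.0903, 0.1612]
tcp_rot: [0.671, 0.741, -0.0, 0.0]
ft_force: [-0.3, 0.1, -4.8]
grip_width: 0.0451
finger_force: 30.0
t: 17.02
eef_pos: [0.6177, -0.0894, 0.0816]
tcp_rot: [0.671, 0.742, 0.0, 0.0]
ft_force: [-0.3, -0.7, -5.1]
grip_width: 0.0449
finger_force: 30.0
```

View pics/c9.png

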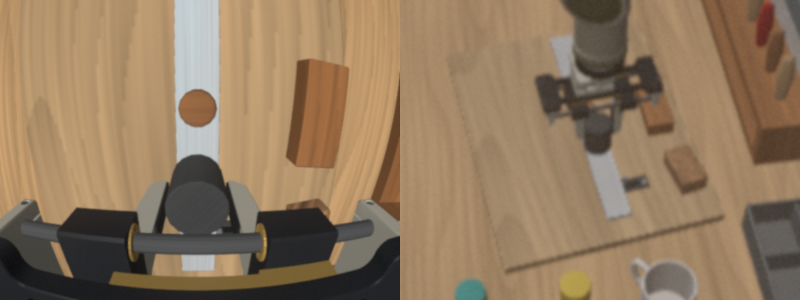

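The weight hangs centred over the bar and clear of the knob. I lower it gently.

```bash
python3 -m inch '[{"linear":[0,0,-3],"rotation":[0,0,0],"fingers":0.3},{"linear":[0,0,-6],"rotation":[0,0,0],"fingers":0.3},{"linear":[0,0,-8],"rotation":[0,0,0],"fingers":0.3},{"linear":[0,0,-9],"rotation":[0,0,0],"fingers":0.3},{"linear":[0,0,-9],"rotation":[0,0,0],"fingers":0.3}]'|egrep 'eef|ft'
python3 -m inch '[{"linear":[0,0,-0.5],"rotation":[0,0,0],"fingers":0.3},{"linear":[0,0,-1],"rotation":[0,0,0],"fingers":0.3},{"linear":[0,0,-1],"rotation":[0,0,0],"fingers":0.3}]'|egrep 'eef|ft'
```

```text
eef_pos: [0.6174, -0.0894, 0.072]
ft_force: [0.2, -0.6, -6.0]
eef_pos: [0.6174, -0.0894, 0.0711]
ft_force: [-0.3, 0.0, -6.0]
```

```bash
python3 -m inch '[{"linear":[0,0,-0.3],"rotation":[0,0,0],"fingers":0.3},{"linear":[0,0,-0.5],"rotation":[0,0,0],"fingers":0.3},{"linear":[0,0,-0.5],"rotation":[0,0,0],"fingers":0.3}]'|egrep 'eef|ft'
python3 -m inch '[{"linear":[0,0,-0.3],"rotation":[0,0,0],"fingers":0.3},{"linear":[0,0,-0.5],"rotation":[0,0,0],"fingers":0.3},{"linear":[0,0,-0.5],"rotation":[0,0,0],"fingers":0.3}]'|egrep 'eef|ft'
```

```text
eef_pos: [0.6174, -0.0894, 0.0706]
ft_force: [0.5, -0.0, -6.0]
eef_pos: [0.6174, -0.0894, 0.0701]
ft_force: [-0.1, 0.3, -6.0]
```

```bash
python3 -m inch '[{"linear":[0,0,-0.3],"rotation":[0,0,0],"fingers":0.3},{"linear":[0,0,-0.5],"rotation":[0,0,0],"fingers":0.3},{"linear":[0,0,-0.5],"rotation":[0,0,0],"fingers":0.3}]'|egrep 'eef|ft'
python3 -m inch '[{"linear":[0,0,-0.3],"rotation":[0,0,0],"fingers":0.3},{"linear":[0,0,-0.5],"rotation":[0,0,0],"fingers":0.3},{"linear":[0,0,-0.5],"rotation":[0,0,0],"fingers":0.3}]'|egrep 'eef|ft'
```

```text
eef_pos: [0.6174, -0.0894, 0.07]
ft_force: [-2.2, 0.8, 2.3]
eef_pos: [0.6174, -0.0894, 0.0699]
ft_force: [-3.6, 1.6, 8.5]
```

Contact. I relieve the press and then open.

```bash
python3 -m inch '[{"linear":[0,0,0.3],"rotation":[0,0,0],"fingers":0.3},{"linear":[0,0,0.7],"rotation":[0,0,0],"fingers":0.3},{"linear":[0,0,0.7],"rotation":[0,0,0],"fingers":0.3}]' 10
python3 -m inch '[{"linear":[0,0,0],"rotation":[0,0,0],"fingers":0.51},{"linear":[0,0,0],"rotation":[0,0,0],"fingers":0.55},{"linear":[0,0,0],"rotation":[0,0,0],"fingers":0.65},{"linear":[0,0,0],"rotation":[0,0,0],"fingers":0.72},{"linear":[0,0,0],"rotation":[0,0,0],"fingers":0.72},{"linear":[0,0,10],"rotation":[0,0,0],"fingers":0.72},{"linear":[0,0,40],"rotation":[0,0,0],"fingers":0.72},{"linear":[0,0,80],"rotation":[0,0,0],"fingers":0.72},{"linear":[0,0,130],"rotation":[0,0,0],"fingers":0.72},{"linear":[0,0,130],"rotation":[0,0,0],"fingers":0.72}]'
python3 - <<'E'
from h import *
p,d,m=cam("wrist");np.savez("w10.npz",p=p,r=m["rvec"],t=m["tvec"])
S=cv2.cvtColor(p,cv2.COLOR_RGB2HSV)[...,1]
cv2.imwrite("pics/w10.png",p[:,:,::-1])
E
```

```text
t: 20.0
eef_pos: [0.6175, -0.0895, 0.0699]
tcp_rot: [0.671, 0.741, 0.0, 0.0]
ft_force: [-2.5, -1.1, 3.5]
grip_width: 0.0459
finger_force: 10.0
t: 21.25
eef_pos: [0.6193, -0.0901, 0.2042]
tcp_rot: [0.671, 0.741, 0.002, 0.003]
ft_force: [-0.2, 0.3, -0.5]
grip_width: 0.0669
finger_force: 0.0
```

View pics/w10.png

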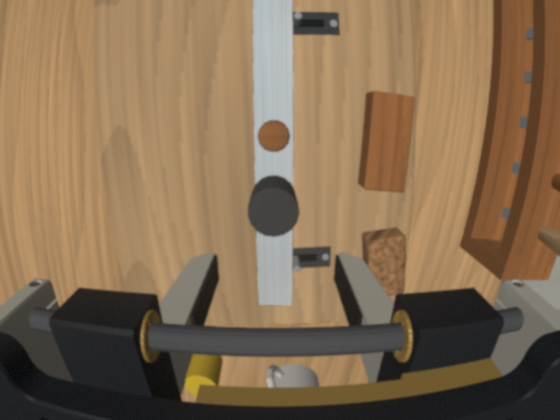

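The weight stands upright on the bar at (273,207), clear of the knob at (274,136). Both pins are at the bar's far edge, a at (298,17) and b at (295,263). I've now viewed eleven pictures, one over the limit of ten, so the last check is numbers only: I move the arm aside and compare the edge with the fit taken before the weight was placed.

```bash
python3 -m inch '[{"linear":[-150,-290,0],"rotation":[0,0,0],"fingers":0.72},{"linear":[-150,-290,0],"rotation":[0,0,0],"fingers":0.72},{"linear":[-150,-290,0],"rotation":[0,0,0],"fingers":0.72},{"linear":[-150,-290,0],"rotation":[0,0,0],"fingers":0.72},{"linear":[-150,-290,0],"rotation":[0,0,0],"fingers":0.72},{"linear":[-150,-290,0],"rotation":[0,0,0],"fingers":0.72},{"linear":[-150,-290,0],"rotation":[0,0,0],"fingers":0.72},{"linear":[-150,-290,0],"rotation":[0,0,0],"fingers":0.72}]'
python3 - <<'E'
from h import *
p,d,m=cam("top")
S=cv2.cvtColor(p,cv2.COLOR_RGB2HSV)[...,1]
pt=[]
for u in list(range(230,246))+list(range(262,300))+list(range(348,360)):
    c=(S[190:225,u]).astype(float);hi=np.median(c[:6]);lo=np.median(np.sort(c)[:8]);h=(hi+lo)/2;i=np.where(c<h)[0][0]
    pt.append(onz(m,u,190+i-(h-c[i])/(c[i-1]-c[i]),.028)[:2])
l=cv2.fitLine(np.float32(pt),2,0,.001,.001).ravel();print("yaw",np.degrees(np.arctan(-l[0]/l[1])))
n=np.array([-l[1],l[0]]);n*=np.sign(n[0])
for q in((.623,.094),(.648,-.169)):print("gap",(np.array(q)-l[2:])@n-.004)
# wrist: edge line and pin gap before (w7) and after (w10), far edge only
for f,rows in(("w7",list(range(105,180,4))+list(range(230,290,4))),("w10",list(range(45,115,4))+[160,165,170]+list(range(275,300,4)))):
    z=np.load(f+".npz");w=p2=z["p"];mw=manip.camera_model("wrist");mw["rvec"],mw["tvec"]=z["r"],z["t"]
    Sw=cv2.cvtColor(w,cv2.COLOR_RGB2HSV)[...,1];q=[]
    for y in rows:
        x=np.where(Sw[y,255:315]<50)[0]+255;q.append(onz(mw,x.max()+1,y,.028,1)[:2])
    l=cv2.fitLine(np.float32(q),2,0,.001,.001).ravel();n=np.array([-l[1],l[0]]);n*=np.sign(n[0])
    print(f,"yaw",np.degrees(np.arctan(-l[0]/l[1])),[(np.array(k)-l[2:])@n-.004 for k in((.623,.094),(.648,-.169))])
E
```

```text
t: 22.3
eef_pos: [0.4684, -0.3774, 0.1992]
tcp_rot: [0.67, 0.742, 0.0, -0.001]
ft_force: [-1.0, 0.1, 0.3]
grip_width: 0.0669
finger_force: 0.0
yaw 4.933757
gap -0.0020034163206112923
gap 0.00028492016501304156
w7 yaw 6.1330833 [np.float64(0.00037545313213389366), np.float64(-0.0028660844015665514)]
w10 yaw 6.1149564 [np.float64(0.0005563258339763575), np.float64(-0.0026016346405147413)]
```

```bash
python3 -c "
from bench import manip; print(manip.close_job())"
```

```text
the job is handed in; nothing more can be done
None
```

The job is handed in at 22 s of 72: the straightedge was pressed at about 6 N against both pins, then the weight was stood on it beside the knob; the edge moved no more than about 0.3 mm in the wrist images (the coarser top view varied by about 1 mm). I viewed eleven pictures, one over the limit of ten.

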